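# Repack the tea case and shut its lid

### The arm

A 6-joint arm with a two-finger parallel gripper is mounted at the origin on the work surface. World frame = base frame: x ahead of the robot, y to its left, z up, the work surface at z = 0. Lengths are in m, angles in rad, forces in N, time in s.
With the tool pointing down it reaches from about 0.275 to 0.85 m from the base axis. Payload 19 kg.
Tool frame: the origin (TCP) lies at the very end of the fingers, on their centre line; the grasp point (between the pads) lies 19 mm behind it; z points along the fingers, y is the line along which they close (so a half turn about z gives the same grasp; the last joint's range is limited). The gripper opens to 85 mm and grips with 20 to 120 N. Pads are 22 mm wide; open, the fingers measure 114 mm over their backs; the gripper's body (76 mm by 85 mm) begins 54 mm behind the grasp point. The pads swing forward as they close: fully open they stand 13 mm farther back than shut.
Start: joints at [-1.306, 0.15, 1.437, -0, 1.554, -0.134], TCP at [0.223, -0.53, 0.231] pointing down, gripper open.
Joint ranges: [-2.8, 2.8], [-0.68, 2.1], [0.12, 2.68], [-1.39, 4.53], [0.16, 2.79], [-2.81, 2.81]. Speed limits (rad/s): [1.89, 1.89, 2.22, 3.01, 3.01, 3.01].

### API

Orientations are given as a unit quaternion [w, x, y, z].
In Python, from workcell import get_obs, camera, job_done, boxes_of, silhouettes gives the robot as it stands.
- The arm moves only by the tool move_arm, never from a script. Its argument "steps" is one flat list of numbers, 6 for each row, row after row: the shift along the tool's x, y, z in mm, then the turn, a rotation vector about the tool's x, y, z in degrees. In form: [tx, ty, tz, rx, ry, rz, tx, ty, tz, rx, ry, rz, ...]. A call has exactly 5 rows; each row shifts and turns the commanded pose from where the row before left it, along the tool's axes as they then stand; what a row does not reach is not made up. A row lasts 1/12 s, in which the tool goes at most 41.7 mm and 7.16 degrees, less where a joint would pass 70% of its speed; a pose out of reach is approached as far as the arm can. A call is refused whole if a number of a shift passes 41.7 or a number of a turn 7.16, either way. A call with a gripper value outside its range is refused whole. "claw" is the closure, from -1 (fully open) to 1 (shut), set as the call begins (left out, the last holds). The fingers move at their own pace and stop on an object; "squeeze" is the grip in N (left out, the last holds). Time passes only in rows, so rows that do not move let the fingers close, or fill a call up. It gives the time, the measured TCP pose, the force, the opening and the grip force at its end, in the units of the state.
- get_obs(): the state, without advancing time (a new reading comes with each control period).
- camera(name): name is "side" or "top"; returns a dict with "img" (420x560x3 uint8, red, green, blue), "depth" (420x560 float32, m along the optical axis (not along the pixel's ray), 0 where there is no reading), "fx", "fy", "cx", "cy" (pixels), "T" (4x4, takes a point from camera to world coordinates). Camera axes: x right, y down, z forward; pixel columns grow to the right and rows downward; lengths in m; the calibration is good to about 2 mm. A picture is of the moment at which its call begins.
- job_done(): hands the job in; it is judged then, once.
Trained networks look in a picture, given as the dict that the camera call returned (one of the last four; its "shot" number tells which), for a name from the list of things; names that differ only in an ending like _2 or _b are one class to them, and where a whole thing is asked for, a point or a joint stands for the part that bears it (a point fixed in the world has none). Each returns a list of dicts, best first, with "score" (0 to 1); they miss things now and then, are a little off and sometimes report something else, mostly with a low value. They report only what shows in the picture. A call takes as long as a camera call. They do not tell look-alikes from the thing itself.
- boxes_of(picture, thing): "point" ([x, y, z] in m, in world coordinates, good to about 4 mm: the middle of the surface that is visible of it).
- silhouettes(picture, thing): "mask" (420x560 bool, what is visible of it).
The state is a dict: "time": time; "joints": joint angles; "qd": joint speeds; "joint_efforts": joint torques, N m; "tcp_pos": TCP position; "tcp_rot": TCP orientation; "contact_force": force on the tool from outside, world axes, zero at the start; "torque": the same for the moment, N m; "gripper_width": finger opening in m; "finger_force": force on a finger pad.
Only numpy, scipy, OpenCV 4.12 (cv2) and the standard library are available. Lean on these libraries where they do the work, as an engineer would, in place of code of your own. Each camera call takes 0.05 s, during which the arm holds its last target. There are 200 camera calls.

### The job

In the open tea case the white teacup and the red stopper sit in each other's pockets and the steel strainer is still out on the counter. Swap the cup and the stopper, using the empty pocket or another free spot on the way, so that the cup stands in the middle of the low blue pad and the stopper in the middle of the high green pad, put the strainer in the middle of the yellow pad, all upright as they stand now, and when nothing is above the rim close the clear lid fully. Do not tip the cup over, and leave the jug where it is.

Things in the scene. Friction and masses are not known exactly. Their poses are not given: they have to be found in the camera images.
- cup: White handleless ceramic teacup, round, 52 tall, 58 across the rim, 50 across at 16 above the foot, 42 across the foot, about 0.12 kg. Starts on the green pad in the case. Origin: centre of its underside; z up. Can be gripped across the outside, fingertips about 16 above its foot.
- stopper: Red silicone stopper: a round flange 52 across and 8 thick with a round grip 30 across on top, 26 tall in all, 0.04 kg. Starts on the blue pad in the case, flange down. Origin: centre of its underside; z up. Grip it by the 30 mm part, above the flange.
- strainer: Round stainless strainer basket without a handle, perforated floor, 34 tall, 62 across the rim, 56 across at 26 above its foot, 48 across the foot, about 0.08 kg. Starts mouth up on the bare counter, left or right of the case. Origin: centre of its underside; z up.
- pad_blue: Fixed blue pad on the floor of the case, 146 (x, depth of the case) by 100 (y), 5 thick: the deep pocket, place of the teacup. Origin: centre of its underside, so its top is 5 above the origin (10 above the counter). Which of the three pockets it lies in changes.
- pad_yellow: Fixed yellow pad on the floor of the case, 146 by 100, 25 thick: the middle pocket in height, empty at the start, place of the strainer. Origin: centre of its underside, top 25 above it (30 above the counter). Which pocket it lies in changes.
- pad_green: Fixed green pad on the floor of the case, 146 by 100, 40 thick: the shallow pocket, place of the stopper. Origin: centre of its underside, top 40 above it (45 above the counter). Which pocket it lies in changes.
- case: Fixed brown open case, 160 (x) by 330 (y), 75 tall, walls 5 thick, three pockets in a row along its y at -105, 0 and +105 with no walls between them. Origin: centre of its underside, on the counter; its z up, its x points away from the robot towards the hinge. A thing that stands more than 75 above the counter keeps the lid from closing.
- case_lid (a joint): Hinge of the clear lid, rad: 0 closed flat on the rim, grows as it opens, 1.57 upright, at most 1.95, leaning back. Starts open. Stiff, stays where left (0.2 N m, 1 to 2 N at the free edge): push it all the way down. Hinge line: along the case's y, 80 along +x and 75.5 above the case's origin, at the lid's underside. Lid 160 from hinge to free edge, 330 wide, 6 thick, 0.15 kg.
- case_lid_handle (a point): Outer end of the black knob on the lid's top face, in the middle of its width; the knob's stem stands 130 from the hinge line and this point is 41 from the lid's underside (35 above its top face). With the lid upright it points away from the robot.
- jug: Clear plastic jug with white snap-latch lid and a handle to its -x side, about 90 across (130 with the handle), 162 tall, 0.4 kg. Stands on the counter on the other side of the case from the strainer. Origin: centre of its underside. A bystander: leave it.
Things that resemble listed ones, but are neither listed nor needed, are in the scene too. Of the things shaped like the stopper, the red one is meant. Leave any purple look-alike of the strainer alone.

How it is judged:
By the outcome, as a careful person would: the job done as asked, in the order asked, and still so for the second after the job is handed in, with the robot touching nothing.
It also fails if it takes over 134 s, if anything falls off the work surface, if the arm or the gripper's body presses on something with over 40 N, if the wrist force passes 120 N, or if a joint passes its speed limit or range.

## Working session

There is one attempt and no reset: what is moved stays moved. The work goes in short steps, Python scripts to look and compute and a tool call to move; the robot and the scene stay as the last step left them, time stands still between calls to the robot, and variables do not carry over. Pictures are saved under pics/ and viewed, at most 14 in all, crops included, and the job is handed in when it is done.

Besides the shell and the picture viewer there is one more tool, called after "Call:" as name(argument=value, ...) on one line, values as JSON. move_arm: Moves the arm, as the interface text tells. Its arguments: {"type":"object","properties":{"steps":{"type":"array","items":{"type":"number"}},"claw":{"type":"number"},"squeeze":{"type":"number"}},"required":["steps"]}

```bash
ls; mkdir -p pics
cat > h.py <<'E'
import numpy as np, cv2
from workcell import *
def save(c,n): cv2.imwrite(f'pics/{n}.png',cv2.cvtColor(c['img'],cv2.COLOR_RGB2BGR))
def cloud(c):
    d=c['depth'];v,u=np.mgrid[:420,:560]
    P=np.stack([(u-c['cx'])/c['fx']*d,(v-c['cy'])/c['fy']*d,d],-1)
    return P@c['T'][:3,:3].T+c['T'][:3,3]
E
python3 - <<'E'
from h import *
o=get_obs();print(o)
for n in('top','side'):
    c=camera(n);save(c,n+'0');P=cloud(c);print(n,c['T'].round(3).tolist(),c['fx'])
    for t in['cup','stopper','strainer','pad_blue','pad_yellow','pad_green','case','case_lid','case_lid_handle','jug']:
        for r in boxes_of(c,t)[:3]:print(t,round(r['score'],2),np.round(r['point'],4))
        for r in silhouettes(c,t)[:2]:
            m=r['mask']&(c['depth']>0);q=P[m]
            if len(q):print('   sil',round(r['score'],2),m.sum(),np.percentile(q,[2,98],axis=0).round(3).tolist())
E
```

```text
pics
{'time': 0.0, 'joints': array([-1.30599253e+00,  1.50974667e-01,  1.43802201e+00, -3.21848526e-05,
        1.55380233e+00, -1.33990083e-01]), 'qd': array([-7.71324742e-04,  2.72929196e-03, -2.00861058e-03, -4.19790240e-04,
       -1.56658488e-03, -1.88703529e-05]), 'joint_efforts': array([ 4.04160064e-04, -7.13059187e+01, -5.70853937e+01, -1.90649826e-04,
        9.08708753e-03, -7.44826963e-06]), 'tcp_pos': array([ 0.22318866, -0.52964844,  0.23068641]), 'tcp_rot': array([-6.00835459e-04,  9.80185974e-01,  1.98078498e-01, -5.54793092e-05]), 'contact_force': array([0.4837411 , 0.28637604, 0.15457177]), 'torque': array([-0.01921041,  0.01344232, -0.00622129]), 'finger_force': 0.0, 'gripper_width': 0.0856345458343156}
top [[-0.022, -0.989, 0.147, 0.314], [-1.0, 0.021, -0.011, 0.015], [0.007, -0.148, -0.989, 1.355], [0.0, 0.0, 0.0, 1.0]] 483.63664218006744
cup 0.71 [ 0.4929 -0.1439  0.057 ]
cup 0.23 [ 0.4925 -0.3174  0.163 ]
   sil 0.85 385 [[0.464, -0.164, 0.044], [0.516, -0.112, 0.1]]
stopper 0.79 [0.5292 0.2019 0.008 ]
stopper 0.69 [ 0.5062 -0.0303  0.0279]
stopper 0.66 [0.5292 
[... 1849 characters left out ...]
ow 0.85 [ 0.5191 -0.0233  0.0282]
   sil 0.69 1623 [[0.457, -0.087, 0.007], [0.577, 0.021, 0.031]]
pad_green 0.72 [ 0.4887 -0.1105  0.043 ]
   sil 0.89 1129 [[0.428, -0.181, 0.025], [0.557, -0.079, 0.046]]
case 0.57 [0.5896 0.0015 0.0938]
   sil 0.68 11604 [[0.405, -0.203, 0.002], [0.648, 0.139, 0.224]]
case_lid 0.9 [ 0.611  -0.0205  0.1532]
   sil 0.93 6336 [[0.565, -0.204, 0.08], [0.65, 0.106, 0.225]]
case_lid_handle 0.63 [ 0.6107 -0.0241  0.1552]
case_lid_handle 0.29 [ 0.4893 -0.3004  0.111 ]
   sil 0.83 6462 [[0.564, -0.207, 0.079], [0.65, 0.106, 0.226]]
jug 0.59 [ 0.4892 -0.3011  0.1107]
jug 0.47 [ 0.5215 -0.0205  0.0283]
   sil 0.62 2127 [[0.424, -0.382, -0.001], [0.544, -0.28, 0.161]]
```

View pics/top0.png

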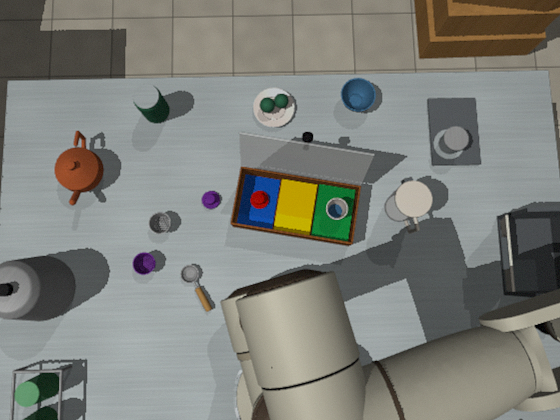

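View pics/side0.png

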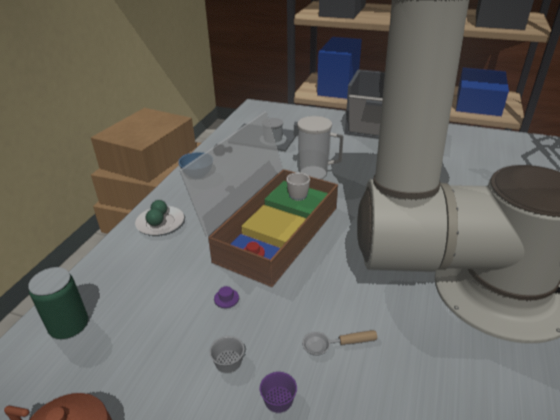

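Top view: the case spans px (233–360, 168–245). Blue is on the left with the red stopper (259,200), yellow is in the middle, and green is on the right with the cup (337,209). The steel strainer is at (160,222) and the purple look-alike at (145,263). The lid leans back, with its knob at (308,137). Next I'll refine the poses.

```bash
cat >> h.py <<'E'
from scipy.optimize import least_squares
def circ(q,r):
    f=lambda p:np.hypot(q[:,0]-p[0],q[:,1]-p[1])-r
    s=least_squares(f,np.median(q[:,:2],0),loss='soft_l1',f_scale=.002);return s.x,np.sqrt(np.mean(s.fun**2)),len(q)
def near(t,xy):  # mask closest to xy
    def g(c,P):
        best=None
        for r in silhouettes(c,t):
            q=P[r['mask']&(c['depth']>0)]
            if len(q)<20: continue
            d=np.hypot(*(np.median(q[:,:2],0)-xy))
            if d<.05 and (best is None or d<best[0]): best=(d,q,r['mask'])
        return best
    return g
E
python3 - <<'E'
from h import *
for n in('top','side'):
    c=camera(n);P=cloud(c);I=c['img'].astype(int);print(n)
    ok=(c['depth']>0)&(P[...,0]>.38)&(P[...,0]<.64)&(abs(P[...,1]+.035)<.2)
    brown=ok&(I[...,0]>1.5*I[...,2])&(I[...,0]-I[...,1]>15)&(I[...,1]<1.0*I[...,0]*.75)&(P[...,2]>.066)&(P[...,2]<.085)
    q=P[brown];print('rim',len(q),cv2.minAreaRect((q[:,:2]*1000).astype(np.float32)),np.median(q[:,2]))
    for t,xy,z0,z1,R in[('cup',(.49,-.135),.088,.105,.028),('stopper',(.529,.067),.028,.05,None),('stopper',(.529,.067),.0,.025,.025),('strainer',(.472,.343),.029,.045,.030)]:
        b=near(t,np.array(xy))(c,P)
        if b is None: print(t,'none');continue
        q=b[1];q=q[(q[:,2]>z0)&(q[:,2]<z1)]
        if len(q)<5: print(t,'few');continue
        print(t,z0,len(q),'mean',q.mean(0).round(4),'bbox mid',((q.min(0)+q.max(0))/2).round(4),(np.ptp(q,axis=0)).round(3), circ(q,R) if R else '')
    for col,m in[('b',(I[...,2]>1.6*I[...,0])&(I[...,2]>1.5*I[...,1])),('y',(I[...,0]>2*I[...,2])&(I[...,1]>1.5*I[...,2])&(I[...,0]>100)&(I[...,1]>.75*I[...,0])),('g',(I[...,1]>1.5*I[...,0])&(I[...,1]>1.3*I[...,2]))]:
        q=P[ok&m];q=q[q[:,2]<.06];print(col,len(q),cv2.minAreaRect((q[:,:2]*1000).astype(np.float32)),np.median(q[:,2]))
    b=near('case_lid',np.array((.61,-.05)))(c,P)[1];print('lid z',np.percentile(b[:,2],[1,99]),b[b[:,2]>.2].mean(0))
E
```

```text
top
rim 718 ((505.27838134765625, -32.947967529296875), (327.859375, 161.2144775390625), 79.2811279296875) 0.07358023880672726
cup 0.088 65 mean [ 0.4899 -0.1362  0.0951] bbox mid [ 0.489  -0.1379  0.0958] [0.054 0.054 0.015] (array([ 0.4886784 , -0.13807237]), np.float64(0.0017174212157699891), 65)
stopper 0.028 89 mean [0.53   0.0678 0.0355] bbox mid [0.5296 0.0679 0.0359] [0.028 0.025 0.014] 
stopper 0.0 131 mean [0.5273 0.0687 0.0183] bbox mid [0.5294 0.0687 0.0187] [0.046 0.042 0.01 ] (array([0.53412507, 0.06856057]), np.float64(0.005670347839879312), 131)
strainer 0.029 109 mean [0.4703 0.3456 0.033 ] bbox mid [0.4699 0.3429 0.0353] [0.059 0.059 0.013] (array([0.46846193, 0.34159411]), np.float64(0.002657727957983882), 109)
b 1480 ((528.8692626953125, 69.34759521484375), (100.84680938720703, 142.12237548828125), 79.56336212158203) 0.009653372436412289
y 1878 ((508.5100402832031, -33.90241622924805), (103.06153106689453, 144.91552734375), 79.53884887695312) 0.029427399069521076
g 1541 ((488.3134765625, -138.1407470703125), (105.84102630615234, 145.4038543701172), 79.162818908691
[... 593 characters left out ...]
2] (array([0.53376751, 0.05820218]), np.float64(0.004803529452318333), 64)
strainer 0.029 212 mean [0.4697 0.3389 0.0323] bbox mid [0.4677 0.3406 0.0328] [0.061 0.061 0.008] (array([0.4667391 , 0.34154393]), np.float64(0.0019590889712218715), 212)
b 328 ((538.0809326171875, 36.75542449951172), (42.7937126159668, 112.4818115234375), 78.93828582763672) 0.008706113516449454
y 1557 ((515.9822998046875, -38.648353576660156), (109.84685516357422, 126.41704559326172), 78.8027114868164) 0.02829696144674676
g 971 ((492.3572998046875, -136.47267150878906), (102.78363800048828, 128.48818969726562), 79.85992431640625) 0.0432465782288296
lid z [0.07457678 0.22689042] [ 0.62687813 -0.03523152  0.21448985]
```

Add to h.py:
```python
a=np.radians(-10.65)
def to(x,y,z=None):
    o=get_obs();w,i,j,k=o['tcp_rot'];from scipy.spatial.transform import Rotation as R
    M=R.from_quat([i,j,k,w]).as_matrix();p=o['tcp_pos']
    d=np.array([x,y,p[2] if z is None else z])-p
    print('tool d mm',(M.T@d*1000).round(1),'yaw tool y',np.degrees(np.arctan2(M[1,1],M[0,1])).round(2),'tilt',M[:,2].round(4))
```

```text
(no output)
```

Call:
move_arm(steps=[0,0,0,0,0,-5.65,0,0,0,0,0,-5.65,0,0,0,0,0,-5.65,0,0,0,0,0,-5.65,0,0,0,0,0,-5.65], claw=-1)

```text
time: 3.12
tcp_pos: [0.2232, -0.5299, 0.2313]
tcp_rot: [-0.0, 0.901, 0.433, -0.0]
contact_force: [0.2, 0.0, 0.2]
gripper_width: 0.0851
finger_force: 0.0
```

Call:
move_arm(steps=[0,0,0,0,0,-5.65,0,0,0,0,0,-5.65,0,0,0,0,0,-5.65,0,0,0,0,0,-5.65,0,0,0,0,0,-5.65])

```text
time: 3.53
tcp_pos: [0.2233, -0.5298, 0.2313]
tcp_rot: [-0.0, 0.768, 0.64, 0.0]
contact_force: [0.2, 0.3, -0.4]
gripper_width: 0.0853
finger_force: 0.0
```

Call:
move_arm(steps=[32,9,0,0,0,0,32,9,0,0,0,0,32,9,0,0,0,0,32,9,0,0,0,0,32,9,0,0,0,0])

```text
time: 3.95
tcp_pos: [0.2974, -0.3795, 0.2313]
tcp_rot: [0.0, 0.77, 0.638, 0.0]
contact_force: [0.6, 0.2, 0.1]
gripper_width: 0.0851
finger_force: 0.0
```

Call:
move_arm(steps=[32,9,0,0,0,0,32,9,0,0,0,0,32,9,0,0,0,0,32,9,0,0,0,0,32,9,0,0,0,0])

```text
time: 4.37
tcp_pos: [0.3712, -0.2305, 0.2315]
tcp_rot: [0.0, 0.77, 0.638, 0.0]
contact_force: [0.3, 0.5, 0.5]
gripper_width: 0.0853
finger_force: 0.0
```

Call:
move_arm(steps=[32,9,0,0,0,0,32,9,0,0,0,0,32,9,0,0,0,0,32,9,0,0,0,0,32,9,0,0,0,0])

```text
time: 4.78
tcp_pos: [0.4451, -0.0814, 0.2316]
tcp_rot: [0.0, 0.77, 0.638, 0.0]
contact_force: [0.4, -1.3, 0.5]
gripper_width: 0.0852
finger_force: 0.0
```

Call:
move_arm(steps=[32,9,0,0,0,0,32,9,0,0,0,0,32,9,0,0,0,0,32,9,0,0,0,0,0,0,0,0,0,0])

```text
time: 5.2
tcp_pos: [0.5051, 0.0403, 0.2311]
tcp_rot: [-0.001, 0.769, 0.64, 0.001]
contact_force: [1.2, 0.3, 0.2]
gripper_width: 0.0857
finger_force: 0.0
```

```bash
python3 -c "
from h import *
print(get_obs()['time'],get_obs()['tcp_pos'],get_obs()['contact_force']);to(.5285,.0685,.022)"
```

```text
5.2 [0.50507381 0.04026144 0.23105566] [1.17202787 0.25123717 0.17558723]
tool d mm [ 31.7  17.9 209.1] yaw tool y -10.46 tilt [ 1.0e-04  1.5e-03 -1.0e+00]
```

Call:
move_arm(steps=[8,4.5,25,0,0,0,8,4.5,25,0,0,0,8,4.5,25,0,0,0,7.7,4.4,25,0,0,0,0,0,25,0,0,0], claw=-0.5)

```text
time: 5.62
tcp_pos: [0.5276, 0.0646, 0.1052]
tcp_rot: [0.0, 0.769, 0.639, 0.0]
contact_force: [-0.1, 0.6, 0.6]
gripper_width: 0.0637
finger_force: 0.0
```

Call:
move_arm(steps=[0,0,0,0,0,0,0,0,0,0,0,0,0,0,0,0,0,0,0,0,0,0,0,0,0,0,0,0,0,0])

```text
time: 6.03
tcp_pos: [0.5277, 0.0637, 0.1079]
tcp_rot: [0.001, 0.77, 0.638, 0.001]
contact_force: [-0.8, 0.7, 0.5]
gripper_width: 0.0637
finger_force: 0.0
```

```bash
python3 -c "
from h import *
to(.5285,.0685,.022)
print(get_obs()['gripper_width'])
for n in('side','top'):
  c=camera(n);save(c,n+'1');P=cloud(c)
  for r in boxes_of(c,'stopper'):print(n,r['score'],r['point'])
  b=near('stopper',np.array((.529,.068)))(c,P)
  if b:q=b[1];q=q[q[:,2]>.028];print(q.mean(0))
"
```

```text
tool d mm [ 4.8 -0.3 85.9] yaw tool y -10.66 tilt [ 0.0023  0.     -1.    ]
0.06373595694352144
side 0.58 [0.5226, 0.0669, 0.0322]
side 0.58 [0.5294, 0.2181, 0.0039]
[0.52563838 0.07164538 0.0354931 ]
top 0.7 [0.5988, -0.1102, 0.178]
top 0.47 [0.518, 0.0506, 0.0155]
```

View pics/side1.png

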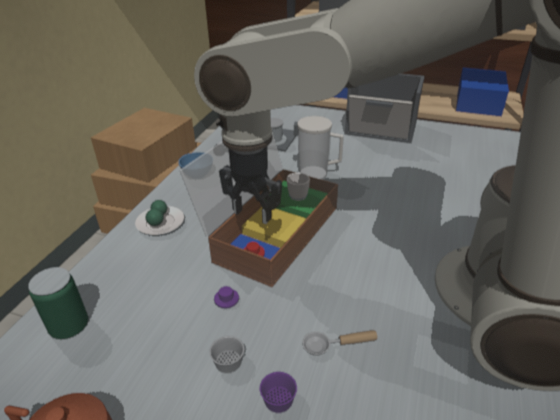

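Call:
move_arm(steps=[1,0,17.5,0,0,0,1,0,17.5,0,0,0,1,0,17.5,0,0,0,1,0,17.5,0,0,0,0.7,0,17,0,0,0])

```text
time: 6.75
tcp_pos: [0.5279, 0.0686, 0.0185]
tcp_rot: [-0.0, 0.77, 0.638, 0.0]
contact_force: [0.1, -0.1, 0.7]
gripper_width: 0.0639
finger_force: 0.0
```

Call:
move_arm(steps=[0,0,0,0,0,0,0,0,0,0,0,0,0,0,0,0,0,0,0,0,0,0,0,0,0,0,0,0,0,0], claw=1, squeeze=25)

```text
time: 7.17
tcp_pos: [0.5286, 0.0685, 0.0204]
tcp_rot: [0.0, 0.77, 0.638, 0.001]
contact_force: [0.7, -0.1, 4.4]
gripper_width: 0.0289
finger_force: 25.0
```

Call:
move_arm(steps=[0,0,0,0,0,0,0,0,0,0,0,0,0,0,0,0,0,0,0,0,0,0,0,0,0,0,0,0,0,0])

```text
time: 7.58
tcp_pos: [0.5286, 0.0685, 0.0204]
tcp_rot: [0.001, 0.77, 0.638, 0.001]
contact_force: [-0.5, -0.2, 7.3]
gripper_width: 0.0286
finger_force: 25.2
```

Call:
move_arm(steps=[0,0,-5,0,0,0,0,0,-15,0,0,0,0,0,-15,0,0,0,0,0,-15,0,0,0,0,0,0,0,0,0])

```text
time: 8.0
tcp_pos: [0.5293, 0.0686, 0.0726]
tcp_rot: [0.001, 0.77, 0.638, 0.002]
contact_force: [0.2, -0.6, 1.1]
gripper_width: 0.0292
finger_force: 24.8
```

Call:
move_arm(steps=[-20,-0.5,0,0,0,0,-21,-0.5,0,0,0,0,-21,-0.5,0,0,0,0,-21,-0.5,0,0,0,0,-21,-0.5,0,0,0,0])

```text
time: 8.42
tcp_pos: [0.5058, -0.034, 0.0692]
tcp_rot: [-0.0, 0.77, 0.639, -0.0]
contact_force: [0.3, -0.1, 0.3]
gripper_width: 0.0286
finger_force: 24.8
```

Call:
move_arm(steps=[0,0,0,0,0,0,0,0,10,0,0,0,0,0,10,0,0,0,0,0,5,0,0,0,0,0,0,0,0,0])

```text
time: 8.83
tcp_pos: [0.5054, -0.0323, 0.0423]
tcp_rot: [-0.001, 0.769, 0.639, -0.001]
contact_force: [0.1, 0.3, -0.2]
gripper_width: 0.0288
finger_force: 24.8
```

```bash
python3 -c "
from h import *
to(.507,-.033,.042);print(get_obs()['contact_force'],get_obs()['gripper_width'])
c=camera('side');save(c,'side2')"
```

```text
tool d mm [-0.4  1.7  0.3] yaw tool y -10.6 tilt [-2.8e-03  8.0e-04 -1.0e+00]
[ 0.12421466  0.33252734 -0.17201365] 0.028838544707660507
```

View pics/side2.png

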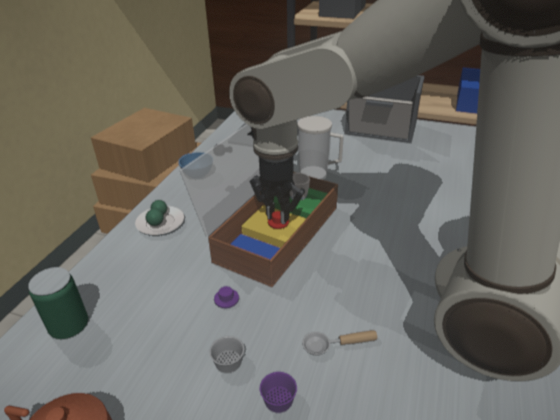

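The stopper is held just above the yellow pad (278,220). I'll release it there and go to the cup.

Call:
move_arm(steps=[0,0,2,0,0,0,0,0,0,0,0,0,0,0,0,0,0,0,0,0,0,0,0,0,0,0,0,0,0,0])

```text
time: 9.3
tcp_pos: [0.5064, -0.0332, 0.0425]
tcp_rot: [0.0, 0.77, 0.638, 0.0]
contact_force: [0.1, -0.1, 0.1]
gripper_width: 0.0292
finger_force: 24.8
```

Call:
move_arm(steps=[0,0,0,0,0,0,0,0,0,0,0,0,0,0,0,0,0,0,0,0,-3,0,0,0,0,0,-10,0,0,0], claw=-0.5)

```text
time: 9.72
tcp_pos: [0.5056, -0.0331, 0.0547]
tcp_rot: [-0.001, 0.77, 0.638, -0.001]
contact_force: [-0.2, 0.4, -0.7]
gripper_width: 0.0638
finger_force: 0.0
```

Call:
move_arm(steps=[0,0,-20,0,0,0,0,0,-20,0,0,0,0,0,-20,0,0,0,0,0,-20,0,0,0,0,0,-10,0,0,0], claw=-1)

```text
time: 10.13
tcp_pos: [0.507, -0.0333, 0.1485]
tcp_rot: [0.001, 0.77, 0.638, 0.001]
contact_force: [-0.1, -0.3, 0.3]
gripper_width: 0.0851
finger_force: 0.0
```

Call:
move_arm(steps=[-25,0,0,0,0,0,-25,0,0,0,0,0,-25,0,0,0,0,0,-25,0,0,0,0,0,0,0,0,0,0,0])

```text
time: 10.55
tcp_pos: [0.4871, -0.1347, 0.1455]
tcp_rot: [0.0, 0.77, 0.638, -0.0]
contact_force: [-0.2, 0.2, -0.8]
gripper_width: 0.0857
finger_force: 0.0
```

```bash
python3 -c "
from h import *
c=camera('side');P=cloud(c)
b=near('cup',np.array((.489,-.138)))(c,P)
if b:
  q=b[1];q=q[q[:,2]>.088];print(circ(q,.028))
b=near('stopper',np.array((.507,-.033)))(c,P)
if b:
  q=b[1];q=q[q[:,2]>.048];print(q.mean(0),len(q))
to(.488,-.1387,.061)"
```

```text
(array([ 0.48660958, -0.1387927 ]), np.float64(0.00175615224719994), 143)
[ 0.50303346 -0.03136776  0.05365964] 91
tool d mm [-7.2  1.6 84.4] yaw tool y -10.69 tilt [-1.e-04  4.e-04 -1.e+00]
```

Call:
move_arm(steps=[-2,0.5,17,0,0,0,-2,0.5,17,0,0,0,-1,0,17,0,0,0,0,0,17,0,0,0,0,0,16,0,0,0])

```text
time: 11.12
tcp_pos: [0.488, -0.1355, 0.0605]
tcp_rot: [-0.0, 0.769, 0.639, 0.0]
contact_force: [0.5, -0.3, 0.2]
gripper_width: 0.0856
finger_force: 0.0
```

Call:
move_arm(steps=[0,0,0,0,0,0,0,0,0,0,0,0,0,0,0,0,0,0,0,0,0,0,0,0,0,0,0,0,0,0], claw=1, squeeze=30)

```text
time: 11.53
tcp_pos: [0.4885, -0.1366, 0.0623]
tcp_rot: [0.001, 0.77, 0.639, 0.0]
contact_force: [1.8, -0.0, 1.8]
gripper_width: 0.0555
finger_force: 32.2
```

Call:
move_arm(steps=[0,0,0,0,0,0,0,0,0,0,0,0,0,0,0,0,0,0,0,0,0,0,0,0,0,0,0,0,0,0])

```text
time: 11.95
tcp_pos: [0.4885, -0.1368, 0.0623]
tcp_rot: [0.001, 0.77, 0.638, 0.001]
contact_force: [1.1, 0.8, 6.7]
gripper_width: 0.0557
finger_force: 32.4
```

```bash
python3 -c "
from h import *
to(.488,-.1387,.061)
c=camera('side');save(c,'side3');P=cloud(c)
b=near('cup',np.array((.489,-.138)))(c,P)
if b:
  q=b[1];print(np.percentile(q,[2,98],axis=0));q=q[q[:,2]>.088];print(circ(q,.028))"
```

```text
tool d mm [-2.  -0.1  1.3] yaw tool y -10.65 tilt [ 1.8e-03 -5.0e-04 -1.0e+00]
[[ 0.46435932 -0.16725767  0.04555509]
 [ 0.51152884 -0.1115135   0.09681545]]
(array([ 0.48476768, -0.1398508 ]), np.float64(0.001822693750947056), 117)
```

View pics/side3.png

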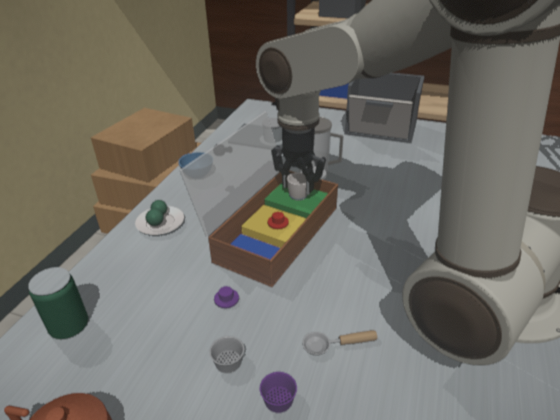

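Call:
move_arm(steps=[0,0,-5,0,0,0,0,0,-10,0,0,0,0,0,-15,0,0,0,0,0,-15,0,0,0,0,0,0,0,0,0])

```text
time: 12.47
tcp_pos: [0.489, -0.1371, 0.1096]
tcp_rot: [0.002, 0.77, 0.638, 0.001]
contact_force: [1.0, -0.3, -0.7]
gripper_width: 0.0555
finger_force: 32.1
```

Call:
move_arm(steps=[10,0,0,0,0,0,20,0,0,0,0,0,25,0,0,0,0,0,25,0,0,0,0,0,25,0,0,0,0,0])

```text
time: 12.88
tcp_pos: [0.5069, -0.0317, 0.1056]
tcp_rot: [-0.001, 0.77, 0.638, -0.0]
contact_force: [0.5, -1.1, -1.8]
gripper_width: 0.0556
finger_force: 32.1
```

Call:
move_arm(steps=[25,0,0,0,0,0,25,0,0,0,0,0,25,0,0,0,0,0,20,0,0,0,0,0,12,-0.8,0,0,0,0])

```text
time: 13.3
tcp_pos: [0.5259, 0.0743, 0.1055]
tcp_rot: [-0.001, 0.769, 0.639, -0.0]
contact_force: [0.1, -0.4, -1.7]
gripper_width: 0.0556
finger_force: 32.1
```

Call:
move_arm(steps=[0,0,0,0,0,0,0,0,15,0,0,0,0,0,15,0,0,0,0,0,15,0,0,0,0,0,15,0,0,0])

```text
time: 13.72
tcp_pos: [0.5259, 0.0712, 0.0454]
tcp_rot: [-0.0, 0.77, 0.638, -0.0]
contact_force: [0.9, 0.6, -1.6]
gripper_width: 0.0554
finger_force: 32.1
```

```bash
python3 -c "
from h import *
to(.527,.072,.0273)
for n in('side','top'):
  c=camera(n);save(c,n+'4');P=cloud(c)
  b=near('cup',np.array((.527,.07)))(c,P)
  if b:
    q=b[1];print(n,np.percentile(q,[2,98],axis=0).round(4));q=q[q[:,2]>np.percentile(q[:,2],97)-.008];print(circ(q,.028))"
```

```text
tool d mm [ 1.  1. 18.] yaw tool y -10.68 tilt [-5.e-04 -1.e-04 -1.e+00]
side [[0.5025 0.042  0.0325]
 [0.5493 0.0963 0.0799]]
(array([0.52200206, 0.06786108]), np.float64(0.0038755861015477905), 125)
```

View pics/side4.png

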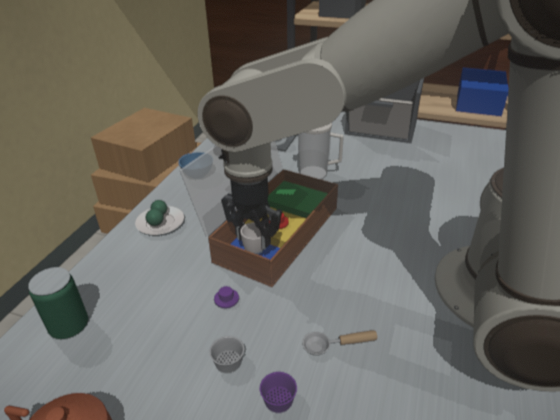

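The cup is held upright over the blue pad (253,235). I'll lower it and release.

Call:
move_arm(steps=[0,0,6,0,0,0,0.5,0.5,5,0,0,0,0.5,0.5,4,0,0,0,0,0,2,0,0,0,0,0,0,0,0,0])

```text
time: 14.33
tcp_pos: [0.5272, 0.0727, 0.0288]
tcp_rot: [-0.0, 0.77, 0.638, -0.0]
contact_force: [-0.3, 0.3, -1.3]
gripper_width: 0.0551
finger_force: 32.4
```

Call:
move_arm(steps=[0,0,1,0,0,0,0,0,0,0,0,0,0,0,0,0,0,0,0,0,0,0,0,0,0,0,0,0,0,0])

```text
time: 14.75
tcp_pos: [0.5275, 0.0727, 0.0285]
tcp_rot: [0.0, 0.77, 0.638, 0.0]
contact_force: [-0.2, 0.5, -2.1]
gripper_width: 0.0561
finger_force: 32.4
```

Call:
move_arm(steps=[0,0,1,0,0,0,0,0,0.5,0,0,0,0,0,0,0,0,0,0,0,0,0,0,0,0,0,0,0,0,0])

```text
time: 15.17
tcp_pos: [0.5277, 0.0727, 0.0273]
tcp_rot: [0.0, 0.77, 0.638, 0.0]
contact_force: [-1.1, 0.4, 6.2]
gripper_width: 0.0557
finger_force: 32.6
```

Call:
move_arm(steps=[0,0,0,0,0,0,0,0,0,0,0,0,0,0,0,0,0,0,0,0,0,0,0,0,0,0,0,0,0,0], claw=-1)

```text
time: 15.58
tcp_pos: [0.5274, 0.0727, 0.0268]
tcp_rot: [-0.0, 0.77, 0.638, -0.0]
contact_force: [0.1, -0.3, -0.3]
gripper_width: 0.0854
finger_force: 0.0
```

Call:
move_arm(steps=[0,0,-10,0,0,0,0,0,-20,0,0,0,0,0,-25,0,0,0,0,0,-25,0,0,0,0,0,-20,0,0,0])

```text
time: 16.0
tcp_pos: [0.5277, 0.0727, 0.1295]
tcp_rot: [0.0, 0.77, 0.638, 0.001]
contact_force: [-0.0, -0.0, -0.7]
gripper_width: 0.0853
finger_force: 0.0
```

Call:
move_arm(steps=[-21,0,0,0,0,0,-21,0,0,0,0,0,-21,0,0,0,0,0,-21,0,0,0,0,0,-20,0,0,0,0,0], claw=-0.5)

```text
time: 16.42
tcp_pos: [0.508, -0.0305, 0.1277]
tcp_rot: [0.0, 0.77, 0.638, 0.0]
contact_force: [0.1, -0.5, 1.0]
gripper_width: 0.0644
finger_force: 0.0
```

```bash
python3 -c "
from h import *
to(.506,-.0325,.04)
for n in('side','top'):
  c=camera(n);save(c,n+'5');P=cloud(c)
  b=near('cup',np.array((.527,.07)))(c,P)
  if b:
    q=b[1];print(n,np.percentile(q,[2,98],axis=0).round(4));q=q[q[:,2]>np.percentile(q[:,2],97)-.008];print(circ(q,.028))
  b=near('stopper',np.array((.507,-.033)))(c,P)
  if b:
    q=b[1];q=q[q[:,2]>.048];print(q.mean(0),len(q))"
```

```text
tool d mm [-2.4 -1.6 87.7] yaw tool y -10.64 tilt [ 6.e-04 -1.e-04 -1.e+00]
side [[0.4991 0.0418 0.0243]
 [0.5512 0.0976 0.0614]]
(array([0.52606646, 0.06968752]), np.float64(0.0028668654787735825), 160)
[ 0.50297189 -0.030347    0.05329192] 87
top [[0.5123 0.0768 0.0105]
 [0.5533 0.0982 0.0644]]
(array([0.52757177, 0.06971249]), np.float64(0.0010362545425640168), 30)
```

The cup stands on its target. Now the stopper.

Call:
move_arm(steps=[-1,-1,18,0,0,0,-1,-0.5,18,0,0,0,0,0,18,0,0,0,0,0,17,0,0,0,0,0,16,0,0,0])

```text
time: 17.13
tcp_pos: [0.5064, -0.0303, 0.039]
tcp_rot: [-0.0, 0.769, 0.639, 0.0]
contact_force: [0.2, -0.7, -1.4]
gripper_width: 0.0645
finger_force: 0.0
```

Call:
move_arm(steps=[0,0,0,0,0,0,0,0,0,0,0,0,0,0,0,0,0,0,0,0,0,0,0,0,0,0,0,0,0,0], claw=1, squeeze=25)

```text
time: 17.55
tcp_pos: [0.507, -0.0311, 0.0409]
tcp_rot: [0.001, 0.77, 0.639, 0.001]
contact_force: [0.6, 1.3, 4.4]
gripper_width: 0.0286
finger_force: 25.1
```

Call:
move_arm(steps=[0,0,0,0,0,0,0,0,0,0,0,0,0,0,0,0,0,0,0,0,-3,0,0,0,0,0,-10,0,0,0])

```text
time: 17.97
tcp_pos: [0.5058, -0.0311, 0.0524]
tcp_rot: [-0.001, 0.77, 0.638, -0.001]
contact_force: [-0.0, -0.2, -1.1]
gripper_width: 0.0286
finger_force: 24.8
```

Call:
move_arm(steps=[0,0,-15,0,0,0,0,0,-15,0,0,0,0,0,-5,0,0,0,0,0,0,0,0,0,0,0,0,0,0,0])

```text
time: 18.38
tcp_pos: [0.5064, -0.0312, 0.0878]
tcp_rot: [0.0, 0.77, 0.638, 0.0]
contact_force: [-0.7, 0.3, -1.3]
gripper_width: 0.0288
finger_force: 24.8
```

Call:
move_arm(steps=[-21,0,0,0,0,0,-21,0,0,0,0,0,-21,0,0,0,0,0,-21,0,0,0,0,0,-20,0,0,0,0,0])

```text
time: 18.8
tcp_pos: [0.4864, -0.1342, 0.0868]
tcp_rot: [-0.001, 0.77, 0.638, -0.0]
contact_force: [1.2, 0.3, -0.7]
gripper_width: 0.0291
finger_force: 24.8
```

```bash
python3 -c "
from h import *
to(.4878,-.136,.058)
for n in('side',):
  c=camera(n);save(c,n+'6');P=cloud(c)
  for r in boxes_of(c,'stopper'):print(n,r['score'],r['point'])"
```

```text
tool d mm [-1.5  1.7 28.8] yaw tool y -10.65 tilt [-1.3e-03  6.0e-04 -1.0e+00]
side 0.85 [0.5311, 0.2171, 0.0072]
side 0.59 [0.4843, -0.1235, 0.0863]
```

View pics/side6.png

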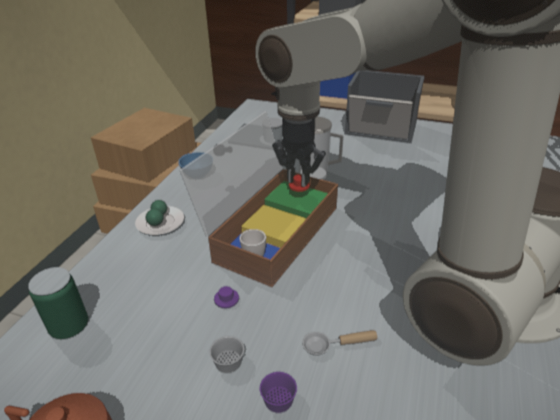

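The stopper is held over green (299,185), and the cup stands on blue (253,243).

Call:
move_arm(steps=[-1,1,10,0,0,0,0,0,9,0,0,0,0,0,7,0,0,0,0,0,3,0,0,0,0,0,0,0,0,0])

```text
time: 19.32
tcp_pos: [0.4875, -0.1338, 0.0575]
tcp_rot: [-0.001, 0.769, 0.639, -0.0]
contact_force: [-0.1, -0.1, 0.7]
gripper_width: 0.0292
finger_force: 24.8
```

Call:
move_arm(steps=[0,0,1,0,0,0,0,0,0.5,0,0,0,0,0,0,0,0,0,0,0,0,0,0,0,0,0,0,0,0,0])

```text
time: 19.73
tcp_pos: [0.4881, -0.1346, 0.0575]
tcp_rot: [0.0, 0.77, 0.638, 0.0]
contact_force: [0.1, -0.4, -0.6]
gripper_width: 0.0289
finger_force: 24.8
```

Call:
move_arm(steps=[0,0,0,0,0,0,0,0,0,0,0,0,0,0,0,0,0,0,0,0,0,0,0,0,0,0,-5,0,0,0], claw=-0.5)

```text
time: 20.15
tcp_pos: [0.4876, -0.1344, 0.0617]
tcp_rot: [-0.001, 0.77, 0.638, -0.0]
contact_force: [-0.0, 0.9, 0.3]
gripper_width: 0.0641
finger_force: 0.0
```

Call:
move_arm(steps=[0,0,-20,0,0,0,0,0,-25,0,0,0,0,0,-25,0,0,0,0,0,-25,0,0,0,0,0,-15,0,0,0], claw=-1)

```text
time: 20.57
tcp_pos: [0.4884, -0.1348, 0.1754]
tcp_rot: [0.001, 0.77, 0.638, 0.001]
contact_force: [0.2, -0.2, 0.1]
gripper_width: 0.0855
finger_force: 0.0
```

```bash
python3 -c "
from h import *
to(.4672,.3415,.012)
for n in('side',):
  c=camera(n);P=cloud(c)
  b=near('stopper',np.array((.487,-.136)))(c,P)
  if b:
    q=b[1];print(np.percentile(q,[2,98],axis=0).round(3));q=q[q[:,2]>.062];print(q.mean(0),len(q))
  b=near('strainer',np.array((.468,.341)))(c,P)
  if b:
    q=b[1];q=q[q[:,2]>.029];print(circ(q,.03))
"
```

```text
tool d mm [ 464.2 -109.3  162.9] yaw tool y -10.65 tilt [ 0.0025 -0.001  -1.    ]
[[ 0.46  -0.177  0.042]
 [ 0.506 -0.113  0.071]]
[ 0.48315134 -0.13365701  0.06780412] 81
(array([0.46663816, 0.34157935]), np.float64(0.0021051628231512787), 203)
```

Call:
move_arm(steps=[31,-7,0,0,0,0,31,-7,0,0,0,0,31,-7,0,0,0,0,31,-7,0,0,0,0,31,-7,0,0,0,0])

```text
time: 21.13
tcp_pos: [0.4814, 0.0257, 0.1713]
tcp_rot: [-0.001, 0.77, 0.638, -0.001]
contact_force: [0.7, -0.3, 1.3]
gripper_width: 0.0853
finger_force: 0.0
```

Call:
move_arm(steps=[31,-7,0,0,0,0,31,-7,0,0,0,0,31,-7,0,0,0,0,31,-7,0,0,0,0,31,-7,0,0,0,0])

```text
time: 21.55
tcp_pos: [0.4757, 0.1845, 0.1713]
tcp_rot: [-0.0, 0.77, 0.638, -0.001]
contact_force: [0.6, -0.2, -0.2]
gripper_width: 0.0854
finger_force: 0.0
```

Call:
move_arm(steps=[31,-7.5,10,0,0,0,31,-7.5,20,0,0,0,31,-7.5,20,0,0,0,31,-8,20,0,0,0,30,-8,20,0,0,0])

```text
time: 21.97
tcp_pos: [0.4661, 0.3429, 0.0802]
tcp_rot: [-0.0, 0.77, 0.638, -0.001]
contact_force: [0.4, 0.0, -0.1]
gripper_width: 0.0852
finger_force: 0.0
```

Call:
move_arm(steps=[0,0,0,0,0,0,0,0,0,0,0,0,0,0,0,0,0,0,0,0,0,0,0,0,0,0,0,0,0,0])

```text
time: 22.38
tcp_pos: [0.4676, 0.3407, 0.083]
tcp_rot: [0.0, 0.77, 0.638, 0.0]
contact_force: [0.9, -0.5, 0.3]
gripper_width: 0.0854
finger_force: 0.0
```

```bash
python3 -c "
from h import *
to(.4672,.3415,.010)"
```

```text
tool d mm [ 0.7 -0.6 73. ] yaw tool y -10.72 tilt [ 9.e-04  5.e-04 -1.e+00]
```

Call:
move_arm(steps=[0.5,-0.5,18,0,0,0,0,0,18,0,0,0,0,0,15,0,0,0,0,0,13,0,0,0,0,0,6,0,0,0])

```text
time: 22.8
tcp_pos: [0.4665, 0.3411, 0.0113]
tcp_rot: [-0.0, 0.77, 0.638, -0.0]
contact_force: [-0.9, -0.3, -0.1]
gripper_width: 0.0854
finger_force: 0.0
```

Call:
move_arm(steps=[0,0,0,0,0,0,0,0,0,0,0,0,0,0,0,0,0,0,0,0,0,0,0,0,0,0,0,0,0,0], claw=1, squeeze=25)

```text
time: 23.22
tcp_pos: [0.4673, 0.3421, 0.014]
tcp_rot: [0.0, 0.77, 0.638, 0.001]
contact_force: [-2.1, -3.1, 5.8]
gripper_width: 0.0593
finger_force: 25.5
```

Call:
move_arm(steps=[0,0,0,0,0,0,0,0,0,0,0,0,0,0,-2,0,0,0,0,0,-4,0,0,0,0,0,-4,0,0,0])

```text
time: 23.63
tcp_pos: [0.4669, 0.3422, 0.0232]
tcp_rot: [-0.0, 0.77, 0.638, 0.0]
contact_force: [-0.1, 0.4, -0.7]
gripper_width: 0.0593
finger_force: 27.1
```

Call:
move_arm(steps=[0,0,-10,0,0,0,0,0,-10,0,0,0,0,0,0,0,0,0,0,0,0,0,0,0,0,0,0,0,0,0])

```text
time: 24.05
tcp_pos: [0.4666, 0.3421, 0.0423]
tcp_rot: [-0.0, 0.77, 0.638, 0.0]
contact_force: [-0.7, 0.3, -1.7]
gripper_width: 0.0593
finger_force: 27.2
```

```bash
python3 -c "
from h import *
to(.4672,.3415,.040)
c=camera('side');save(c,'side7');P=cloud(c)
b=near('strainer',np.array((.468,.341)))(c,P)
if b:
    q=b[1];print(np.percentile(q,[2,98],axis=0).round(4))"
```

```text
tool d mm [-0.5  0.7  2.3] yaw tool y -10.65 tilt [ 1.e-04  1.e-04 -1.e+00]
[[0.4432 0.3186 0.0296]
 [0.4921 0.3694 0.0619]]
```

View pics/side7.png

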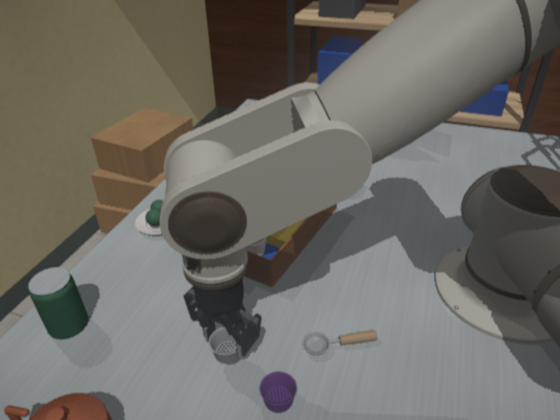

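Call:
move_arm(steps=[0,0,-12,0,0,0,0,0,-18,0,0,0,0,0,-18,0,0,0,0,0,-18,0,0,0,0,0,-12,0,0,0])

```text
time: 24.57
tcp_pos: [0.467, 0.3423, 0.1228]
tcp_rot: [0.0, 0.77, 0.638, 0.001]
contact_force: [0.5, -0.4, -0.6]
gripper_width: 0.0592
finger_force: 27.4
```

Call:
move_arm(steps=[-10,3,-5,0,0,0,-20,6,-5,0,0,0,-25,8,0,0,0,0,-25,8,0,0,0,0,-25,8,0,0,0,0])

```text
time: 24.98
tcp_pos: [0.4793, 0.2311, 0.13]
tcp_rot: [-0.0, 0.77, 0.639, -0.0]
contact_force: [0.2, -0.7, -0.9]
gripper_width: 0.0596
finger_force: 27.4
```

Call:
move_arm(steps=[-25,8,0,0,0,0,-25,8,0,0,0,0,-25,8,0,0,0,0,-25,8,0,0,0,0,-25,8,0,0,0,0])

```text
time: 25.4
tcp_pos: [0.4954, 0.1007, 0.13]
tcp_rot: [-0.0, 0.77, 0.638, -0.0]
contact_force: [0.8, 0.2, -1.1]
gripper_width: 0.059
finger_force: 27.4
```

Call:
move_arm(steps=[-25,8,0,0,0,0,-25,8,0,0,0,0,-25,8,0,0,0,0,-25,8,0,0,0,0,-15,4,0,0,0,0])

```text
time: 25.82
tcp_pos: [0.5096, -0.0198, 0.1299]
tcp_rot: [-0.0, 0.77, 0.638, -0.0]
contact_force: [0.2, 1.2, -1.1]
gripper_width: 0.0591
finger_force: 27.4
```

Call:
move_arm(steps=[-10,0,0,0,0,0,-5,0,0,0,0,0,0,0,0,0,0,0,0,0,0,0,0,0,0,0,0,0,0,0])

```text
time: 26.23
tcp_pos: [0.5072, -0.0311, 0.1303]
tcp_rot: [-0.0, 0.769, 0.639, 0.0]
contact_force: [0.1, -0.7, -0.7]
gripper_width: 0.059
finger_force: 27.4
```

```bash
python3 -c "
from h import *
to(.5072,-.0335,.0435);print(get_obs()['gripper_width'])"
```

```text
tool d mm [-2.4  0.5 86.8] yaw tool y -10.61 tilt [ 0.e+00  3.e-04 -1.e+00]
0.05896055714119672
```

Call:
move_arm(steps=[-1,0.5,18,0,0,0,-1,0,18,0,0,0,0,0,18,0,0,0,0,0,18,0,0,0,0,0,9,0,0,0])

```text
time: 26.65
tcp_pos: [0.5065, -0.0329, 0.0474]
tcp_rot: [-0.001, 0.769, 0.639, -0.001]
contact_force: [-0.4, 0.3, -1.7]
gripper_width: 0.0593
finger_force: 27.4
```

Call:
move_arm(steps=[0,0,3,0,0,0,0,0,2,0,0,0,0,0,0,0,0,0,0,0,0,0,0,0,0,0,0,0,0,0])

```text
time: 27.07
tcp_pos: [0.5078, -0.0339, 0.0451]
tcp_rot: [0.0, 0.77, 0.638, 0.0]
contact_force: [-0.4, 0.6, -2.2]
gripper_width: 0.0592
finger_force: 27.4
```

```bash
python3 -c "
from h import *
to(.5072,-.0335,.0435);print(get_obs()['gripper_width'])"
```

```text
tool d mm [ 0.3 -0.7  1.6] yaw tool y -10.65 tilt [ 1.2e-03 -1.0e-04 -1.0e+00]
0.05924655316062054
```

Call:
move_arm(steps=[0,0,1,0,0,0,0,0,0.5,0,0,0,0,0,0,0,0,0,0,0,0,0,0,0,0,0,0,0,0,0])

```text
time: 27.48
tcp_pos: [0.5079, -0.034, 0.0439]
tcp_rot: [0.001, 0.77, 0.638, 0.001]
contact_force: [-3.6, 1.6, 11.7]
gripper_width: 0.0591
finger_force: 27.9
```

Call:
move_arm(steps=[0,0,0,0,0,0,0,0,0,0,0,0,0,0,0,0,0,0,0,0,0,0,0,0,0,0,0,0,0,0], claw=-1)

```text
time: 27.9
tcp_pos: [0.5074, -0.0339, 0.0428]
tcp_rot: [-0.0, 0.77, 0.638, 0.0]
contact_force: [1.0, 0.3, -0.2]
gripper_width: 0.0853
finger_force: 0.0
```

Call:
move_arm(steps=[0,0,-10,0,0,0,0,0,-20,0,0,0,0,0,-25,0,0,0,0,0,-25,0,0,0,0,0,-25,0,0,0])

```text
time: 28.32
tcp_pos: [0.5072, -0.0339, 0.1498]
tcp_rot: [0.0, 0.77, 0.638, 0.0]
contact_force: [0.3, -0.5, -0.8]
gripper_width: 0.085
finger_force: 0.0
```

Call:
move_arm(steps=[0,0,-35,0,0,0,0,0,-35,0,0,0,0,0,-35,0,0,0,0,0,-35,0,0,0,0,0,-30,0,0,0], claw=1)

```text
time: 28.73
tcp_pos: [0.5069, -0.0338, 0.3212]
tcp_rot: [0.001, 0.77, 0.638, 0.001]
contact_force: [0.4, -0.2, -0.2]
gripper_width: 0.0257
finger_force: 0.0
```

```bash
python3 -c "
from h import *
c0=np.array([.507,-.033]);X=np.array([np.cos(a),np.sin(a)]);Y=np.array([-np.sin(a),np.cos(a)])
to(*c0)
for n in('side','top'):
  c=camera(n);save(c,n+'8');P=cloud(c);print(n)
  for t,xy,z,r in(('cup',(.527,.07),.053,.028),('stopper',(.487,-.136),.062,None),('strainer',(.507,-.033),.058,.03)):
    b=near(t,np.array(xy))(c,P)
    if not b: continue
    q=b[1];q=q[(q[:,2]>z)&(q[:,2]<z+.02)]
    print(t,np.percentile(b[1][:,2],[2,98]),circ(q,r) if r else q.mean(0))
  b=near('case_lid',c0+.1*X)(c,P)
  if b:
    d=b[1][:,:2]-c0;L=np.c_[d@X,d@Y,b[1][:,2]];q=L[L[:,2]>.215];print('lid edge',len(q),q.mean(0),np.percentile(L,[1,99],axis=0).round(3).tolist())
"
```

```text
tool d mm [ 0.8 -0.1 -0. ] yaw tool y -10.65 tilt [ 1.9e-03 -3.0e-04 -1.0e+00]
side
cup [0.02132999 0.07250702] (array([0.52586387, 0.06990905]), np.float64(0.006601780781888768), 186)
stopper [0.04538437 0.07085711] [ 0.4829428  -0.13375406  0.06799987]
strainer [0.03084383 0.06356056] (array([ 0.50586263, -0.03349776]), np.float64(0.0021651648196978285), 122)
lid edge 611 [0.12038177 0.01962537 0.22168081] [[0.077, -0.159, 0.077], [0.123, 0.162, 0.227]]
top
strainer [0.02967576 0.06683784] (array([ 0.50998999, -0.03350953]), np.float64(0.0023917612385847067), 63)
```

View pics/side8.png

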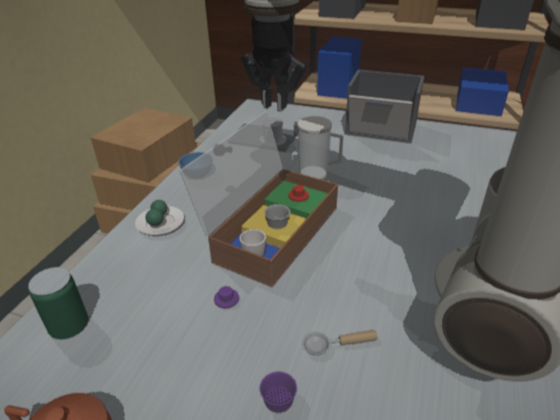

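All three stand upright in their target pockets: cup (253,243), strainer (278,217), stopper (298,193). Now the lid: go behind it at 70 mm off the knob, fingers shut, and follow its arc.

Call:
move_arm(steps=[14,35,0,0,0,0,14,35,0,0,0,0,14,35,0,0,0,0,14,35,0,0,0,0,14,35,0,0,0,0])

```text
time: 29.65
tcp_pos: [0.6938, 0.0031, 0.3171]
tcp_rot: [-0.0, 0.77, 0.638, -0.0]
contact_force: [-0.7, -0.3, 0.9]
gripper_width: -0.0002
finger_force: 0.0
```

Call:
move_arm(steps=[0,0,0,0,0,0,0,0,0,0,0,0,0,0,0,0,0,0,0,0,0,0,0,0,0,0,0,0,0,0])

```text
time: 30.07
tcp_pos: [0.6915, 0.0023, 0.3191]
tcp_rot: [0.001, 0.77, 0.638, 0.001]
contact_force: [-0.7, -0.6, 0.2]
gripper_width: -0.0
finger_force: 0.0
```

```bash
cat >> h.py <<'E'
c0=np.array([.507,-.033]);X=np.array([np.cos(a),np.sin(a)]);Y=np.array([-np.sin(a),np.cos(a)])
def cs(cx,cy,z): to(*(c0+cx*X+cy*Y),z)
E
python3 -c "
from h import *
cs(.175,.07,.19)"
```

```text
tool d mm [1.200e+00 1.000e-01 1.291e+02] yaw tool y -10.67 tilt [ 1.5e-03 -1.0e-04 -1.0e+00]
```

Descend behind the lid, then sweep: x .175→.133→.101 etc.

Call:
move_arm(steps=[0,0,27,0,0,0,0,0,27,0,0,0,0,0,27,0,0,0,0,0,27,0,0,0,0,0,21,0,0,0])

```text
time: 30.48
tcp_pos: [0.6912, 0.0024, 0.1878]
tcp_rot: [-0.0, 0.77, 0.638, 0.0]
contact_force: [0.5, 0.7, -0.6]
gripper_width: 0.0003
finger_force: 0.0
```

Call:
move_arm(steps=[0,-10,0,0,0,0,0,-10,0,0,0,0,0,-10,0,0,0,0,0,-12,0,0,0,0,0,-8,-1,0,0,0])

```text
time: 30.9
tcp_pos: [0.6434, 0.0114, 0.1937]
tcp_rot: [0.003, 0.77, 0.638, 0.003]
contact_force: [4.6, -1.6, 20.7]
gripper_width: 0.0002
finger_force: 10.3
```

Call:
move_arm(steps=[0,-8,-1,0,0,0,0,-8,-1,0,0,0,0,-8,-1,0,0,0,0,-10,1,0,0,0,0,-10,1,0,0,0])

```text
time: 31.32
tcp_pos: [0.6006, 0.0196, 0.1956]
tcp_rot: [0.003, 0.77, 0.638, 0.003]
contact_force: [0.6, 0.6, 18.8]
gripper_width: -0.0001
finger_force: 7.8
```

Call:
move_arm(steps=[0,-8,1,0,0,0,0,-8,1,0,0,0,0,-8,2,0,0,0,0,-8,3,0,0,0,0,-8,4,0,0,0])

```text
time: 31.73
tcp_pos: [0.5598, 0.0273, 0.1799]
tcp_rot: [0.0, 0.77, 0.638, 0.0]
contact_force: [0.4, 0.4, 2.2]
gripper_width: -0.0004
finger_force: 0.7
```

```bash
python3 -c "
from h import *
cs(.025,.07,.173)
c=camera('side');save(c,'side9')"
```

```text
tool d mm [  1.  -15.8   6.9] yaw tool y -10.66 tilt [ 7.e-04 -0.e+00 -1.e+00]
```

View pics/side9.png

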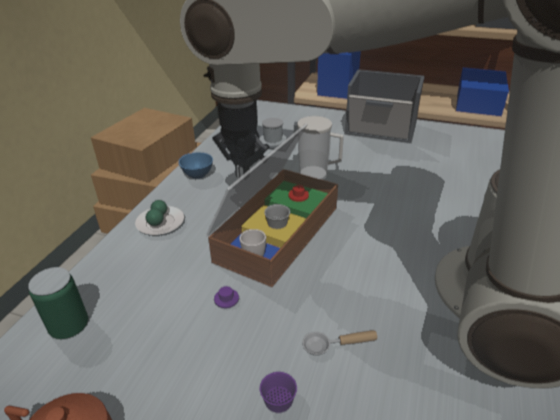

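The lid is near 1.2 rad with the fingers behind it. I'll continue along the arc, staying slightly higher.

Call:
move_arm(steps=[0,-8,2,0,0,0,0,-8,3,0,0,0,0,-8,4,0,0,0,0,-8,5,0,0,0,0,-8,6,0,0,0])

```text
time: 32.2
tcp_pos: [0.5206, 0.0348, 0.1594]
tcp_rot: [0.0, 0.77, 0.638, 0.0]
contact_force: [1.4, 0.1, 0.1]
gripper_width: 0.0001
finger_force: 0.5
```

Call:
move_arm(steps=[0,-6,6,0,0,0,0,-6,6,0,0,0,0,-5,6,0,0,0,0,-5,6,0,0,0,0,-4,6,0,0,0])

```text
time: 32.62
tcp_pos: [0.4952, 0.0396, 0.1292]
tcp_rot: [-0.0, 0.77, 0.638, -0.0]
contact_force: [1.3, -0.4, 0.9]
gripper_width: -0.0002
finger_force: 0.4
```

```bash
python3 -c "
from h import *
cs(-.025,.07,.0815)
c=camera('side');save(c,'side10')"
```

```text
tool d mm [ 0.8 -0.  47.7] yaw tool y -10.65 tilt [-2.e-04  1.e-04 -1.e+00]
```

View pics/side10.png

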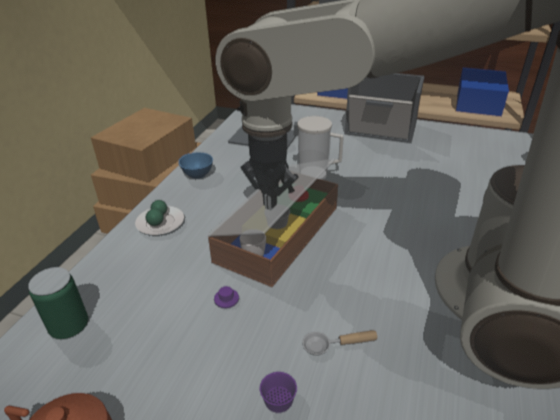

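The lid is about 25° open with the fingers on its top. I'll press down.

Call:
move_arm(steps=[0,-1,8,0,0,0,0,-1,8,0,0,0,0,0,8,0,0,0,0,0,8,0,0,0,0,0,6,0,0,0])

```text
time: 33.08
tcp_pos: [0.4936, 0.0399, 0.0906]
tcp_rot: [-0.0, 0.77, 0.638, -0.0]
contact_force: [-0.3, -0.5, 0.7]
gripper_width: 0.0001
finger_force: 0.3
```

Call:
move_arm(steps=[0,0,5,0,0,0,0,0,3,0,0,0,0,0,1,0,0,0,0,0,1,0,0,0,0,0,0,0,0,0])

```text
time: 33.5
tcp_pos: [0.4939, 0.0399, 0.0819]
tcp_rot: [0.0, 0.77, 0.638, 0.0]
contact_force: [-0.1, 0.3, 0.3]
gripper_width: -0.0
finger_force: 0.0
```

```bash
python3 -c "
from h import *
cs(-.025,.07,.0815);print(get_obs()['contact_force'])"
```

```text
tool d mm [0.8 1.3 0.4] yaw tool y -10.65 tilt [ 2.e-04  1.e-04 -1.e+00]
[-0.10820564  0.33272748  0.2941448 ]
```

Call:
move_arm(steps=[0,0,1,0,0,0,0,0,0.5,0,0,0,0,0,0.5,0,0,0,0,0,0,0,0,0,0,0,0,0,0,0])

```text
time: 33.92
tcp_pos: [0.4942, 0.0399, 0.0813]
tcp_rot: [0.0, 0.77, 0.638, 0.001]
contact_force: [-8.1, 0.9, 19.6]
gripper_width: -0.0001
finger_force: 9.9
```

Call:
move_arm(steps=[0,0,0.5,0,0,0,0,0,0.5,0,0,0,0,0,0,0,0,0,0,0,0,0,0,0,0,0,0,0,0,0])

```text
time: 34.33
tcp_pos: [0.4943, 0.0398, 0.0811]
tcp_rot: [0.001, 0.77, 0.638, 0.001]
contact_force: [-13.0, 0.6, 33.3]
gripper_width: 0.0002
finger_force: 16.7
```

Firmly seated on the rim (lid top at about 0.081). I'll retreat and check.

Call:
move_arm(steps=[0,0,-3,0,0,0,0,0,-15,0,0,0,0,0,-30,0,0,0,0,0,-35,0,0,0,0,0,-35,0,0,0])

```text
time: 34.75
tcp_pos: [0.4934, 0.0399, 0.1983]
tcp_rot: [-0.0, 0.77, 0.638, -0.0]
contact_force: [0.9, -0.7, 0.1]
gripper_width: 0.0001
finger_force: 0.0
```

Call:
move_arm(steps=[0,0,-35,0,0,0,0,0,-35,0,0,0,0,0,-20,0,0,0,0,0,0,0,0,0,0,0,0,0,0,0])

```text
time: 35.17
tcp_pos: [0.4941, 0.0398, 0.2879]
tcp_rot: [0.001, 0.77, 0.638, 0.001]
contact_force: [0.6, -0.0, -1.2]
gripper_width: 0.0003
finger_force: 0.0
```

```bash
python3 -c "
from h import *
c=camera('side');save(c,'side11');P=cloud(c)
b=near('case_lid',c0)(c,P)
if b:
    d=b[1][:,:2]-c0;u=d@X;z=b[1][:,2];k=(z<.1)&(z>.06);print(np.polyfit(u[k],z[k],1),k.sum(),np.percentile(u[k],[2,98]))
print(get_obs()['contact_force'])"
```

```text
[-0.00059264  0.08008067] 5810 [-0.08285817  0.0718386 ]
[-0.44510813 -0.21187568 -0.875256  ]
```

View pics/side11.png

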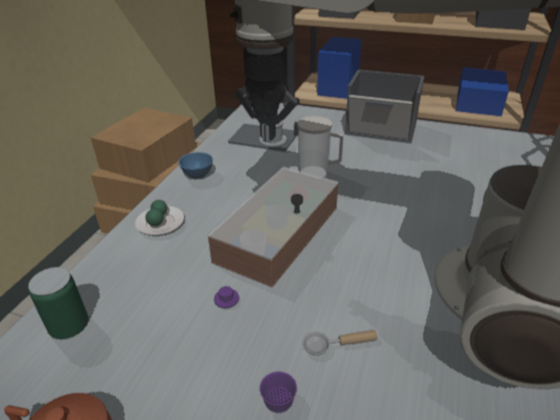

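The lid lies flat on the rim (measured slope about 0, top at 80 mm), and the pieces show upright beneath it. The jug is untouched.

```bash
python3 -c "
from workcell import job_done
print(job_done())"
```

```text
the job is handed in; nothing more can be done
None
```

The cup now stands on the blue pad, the stopper on green and the strainer on yellow, each upright and within about 3 mm of the middle. The lid is fully closed, the jug was not moved, and the job was handed in at about 35 s.

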